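# Close the size gauge on the boot last

### The job

Two size gauges lie on the shoemaker's bench, each with a wooden last standing between its open jaws. Measure the boot last, the one with the tall ankle: slide its gauge's jaw along the beam by the black thumb post until the last is closed in snugly, toe against the sliding jaw and heel against the fixed jaw, gently enough that the sliding jaw stays square to the beam and the last stays standing, then let go. Leave the other gauge's jaw as it is.

Things in the scene. Friction and masses are not known exactly. Their poses are not given: they have to be found in the camera images.
- boot_gauge: Gauge holding the boot last: plywood board 320x150x12 mm fixed on the bench, aluminium beam along x (top 35 mm up, centreline y=+55). Origin: centre of the board's underside; x from fixed to sliding jaw, y towards the beam. Fixed jaw: plate across the board, inner face at x=-120, y -55 to +75, top 56 mm up. An identical gauge with a low shoe last lies beside it; they swap sides between starts.
- boot_jaw: Sliding jaw of that gauge: plate 12 mm thick reaching 18 to 110 mm to -y of its origin, top 58 mm up; axes as the gauge's. Origin: on the thumb post's axis, at bench level; starts at gauge x=85 to 120, and is at x=+36 when shut on the last. Black thumb post on the slide: 20x20 mm, sides along x and y, 50 to 100 mm above the bench; steel slide below it 44 (x) x 36 mm. Moves along x only.
- boot_last: Boot last: pale wooden foot form 150 mm long, 54 wide, foot 52 high, lower at the toe, round ankle shaft at the heel up to 115 high; about 0.3 kg, loose on the board (12 mm up) near gauge y=-20, heel 5 to 25 mm short of the fixed jaw; slides along when the jaw pushes it. Origin: centre of its underside; x to the toe (sliding jaw), round heel at x=-75, toe at x=+75.
- shoe_jaw: Sliding jaw of the other gauge, with the low last without ankle; leave alone. Built as boot_jaw. Both: slide has 4 N friction and stays where left; the jaw plate (not the post) pivots about the post's axis on a spring, 6 Nm/rad: pressing on a last leans it about 1 degree per 1.3 mm of travel after contact; it squares up when relieved.
Things that resemble listed ones, but are neither listed nor needed, are in the scene too. Leave any green or pink look-alike of the boot_last alone.

How it is judged:
By the outcome, as a careful person would: the job done as asked, in the order asked, and still so for the second after the job is handed in, with the robot touching nothing.
It also fails if it takes over 32 s, if anything falls off the work surface, if the arm or the gripper's body presses on something with over 40 N, if the wrist force passes 120 N, or if a joint passes its speed limit or range.

### The arm

A 6-joint arm with a two-finger parallel gripper is mounted at the origin on the work surface. World frame = base frame: x ahead of the robot, y to its left, z up, the work surface at z = 0. Lengths are in m, angles in rad, forces in N, time in s.
With the tool pointing down it reaches from about 0.35 to 0.975 m from the base axis. Payload 7.1 kg.
Tool frame: the origin (TCP) lies midway between the tips of the shut fingers; the grasp point (between the pads) lies tcp_to_grasp behind it (tcp_to_grasp is the distance from the TCP to the grasp point, in m); z points along the fingers, y is the line along which they close (so a half turn about z gives the same grasp; the last joint's range is limited). The gripper opens to 88 mm and grips with 3 to 60 N. Pads are 20 mm wide; open, the fingers measure 115 mm over their backs; the gripper's body (75 mm by 178 mm) begins 61 mm behind the grasp point.
Start: joints at [-1.222, 0.423, 1.63, -0, 1.089, -0.019], TCP at [0.225, -0.583, 0.223] pointing down, gripper open.
Joint ranges: [-3, 3], [-0.9, 2.11], [0.09, 2.58], [-1.31, 4.45], [0.11, 2.69], [-2.54, 2.54]. Speed limits (rad/s): [2.39, 2.39, 3.01, 3.14, 3.14, 3.14].

### API

Orientations are given as a rotation vector (axis times angle).
In Python, from plant import state, grab_frame, calibration, sign_off, tcp_to_grasp gives the robot as it stands. The module is installed in compiled form; this text tells all that it offers.
- The arm moves only by the tool servo_tool, never from a script. Its argument "targets" is a list of rows, each an object with "slide": the shift along the world's x, y, z in mm, a list of three; "twist": the turn, a rotation vector about the world's x, y, z in rad, a list of three. In form: [{"slide": [tx, ty, tz], "twist": [ax, ay, az]}, ...]. A call has 1 to 10 rows; each row shifts and turns the commanded pose from where the row before left it; what a row does not reach is not made up. A row lasts 1/8 s, in which the tool goes at most 62.5 mm and 10.7 degrees, less where a joint would pass 70% of its speed; a pose out of reach is approached as far as the arm can. A call is refused whole if a number of a shift passes 62.5 or a number of a turn 0.188, either way. A call with a gripper value outside its range is refused whole. "jaw" is the opening, from -1 (shut) to 1 (fully open), set as the call begins (left out, the last holds). The fingers move at their own pace and stop on an object; "squeeze" is the grip in N (left out, the last holds). Time passes only in rows, so rows that do not move let the fingers close. It gives the time, the measured TCP pose, the force, the opening and the grip force at its end, in the units of the state.
- state(): the state, without advancing time (a new reading comes with each control period).
- grab_frame(name): name is "scene" or "top"; returns (picture, depth): 480x640x3 uint8, red, green, blue; 480x640 float32, m along the optical axis (not along the pixel's ray), 0 where there is no reading.
- calibration(name): a dict with "intrinsics" (3x3 intrinsics, pixels), "D" ([k1, k2, p1, p2, k3] as OpenCV has them; the pictures are not rectified), "cam_to_world" (4x4, takes a point from camera to world coordinates). Camera axes: x right, y down, z forward; pixel columns grow to the right and rows downward; lengths in m; the calibration is good to about 2 mm. A picture is of the moment at which its call begins. calibration takes no time and is no camera call.
- sign_off(): hands the job in; it is judged then, once.
The state is a dict: "time": time; "q": joint angles; "joint_vel": joint speeds; "joint_efforts": joint torques, N m; "tcp_pos": TCP position; "tcp_rot": TCP orientation; "wrist_force": force on the tool from outside, world axes, zero at the start; "moment": the same for the moment, N m; "width": finger opening in m; "finger_force": force on a finger pad.
Only numpy, scipy, OpenCV 4.12 (cv2) and the standard library are available. Lean on these libraries where they do the work, as an engineer would, in place of code of your own. Each camera call takes 0.05 s, during which the arm holds its last target. There are 200 camera calls.

## Working session

There is one attempt and no reset: what is moved stays moved. The work goes in short steps, Python scripts to look and compute and a tool call to move; the robot and the scene stay as the last step left them, time stands still between calls to the robot, and variables do not carry over. Pictures are saved under pics/ and viewed, at most 10 in all, crops included, and the job is handed in when it is done.

Besides the shell and the picture viewer there is one more tool, called after "Request:" as name([rows], argument=value, ...), one row to a line, values as JSON. servo_tool: Moves the arm, as the interface text tells. Its arguments: {"type":"object","properties":{"targets":{"type":"array"},"jaw":{"type":"number"},"squeeze":{"type":"number"}},"required":["targets"]}

```bash
mkdir -p pics
cat > h.py <<'E'
import numpy as np, cv2
from plant import *
def shot(n,f):
    p,d=grab_frame(n); cv2.imwrite(f'pics/{f}.png',p[:,:,::-1]); np.savez(f'pics/{f}.npz',p=p,d=d); return p,d
def cloud(n,d):
    c=calibration(n);h,w=d.shape
    u,v=np.meshgrid(np.arange(w),np.arange(h))
    r=cv2.undistortPoints(np.stack([u,v],-1).reshape(-1,1,2).astype(np.float64),np.array(c["intrinsics"]),np.array(c["D"])).reshape(h,w,2)
    P=np.dstack([r[...,0]*d,r[...,1]*d,d]); T=np.array(c["cam_to_world"])
    return P@T[:3,:3].T+T[:3,3]
E
python3 - <<'E'
from h import *
print(state(),tcp_to_grasp)
for n in("top","scene"):
    p,d=shot(n,n+"0"); print(n,calibration(n)["cam_to_world"])
E
```

```text
{'time': 0.0, 'q': array([-1.22202642e+00,  4.23800554e-01,  1.63068521e+00,  5.06297458e-05,
        1.08858517e+00, -1.90007840e-02]), 'joint_vel': array([-0.00082912,  0.00087192,  0.0001398 ,  0.00012718, -0.0005351 ,
        0.00138437]), 'joint_efforts': array([-1.86005433e-03, -5.44630659e+01, -2.73669416e+01,  6.41836622e-02,
        2.27121584e-02, -1.25349575e-04]), 'tcp_pos': array([ 0.22455918, -0.58267762,  0.22192873]), 'tcp_rot': array([-3.08719338e+00, -5.74138399e-01,  3.11518666e-04]), 'wrist_force': array([-0.12328598,  0.42207443,  0.05100536]), 'moment': array([ 0.03346106, -0.03389411, -0.0062886 ]), 'finger_force': 0.0, 'width': 0.08771438174338697} 0.0187
top [[ 0.00255846 -0.99911151  0.04206708  0.42353492]
 [-0.99999538 -0.00262536 -0.00153508  0.11828549]
 [ 0.00164415 -0.04206295 -0.99911361  1.22059354]
 [ 0.          0.          0.          1.        ]]
scene [[ 0.7714139   0.39949545 -0.49530191  1.01794787]
 [ 0.63633223 -0.48597939  0.59908708 -0.52893973]
 [-0.00137396 -0.77732067 -0.62910309  0.75469922]
 [ 0.          0.          0.          1.        ]]
```

View pics/top0.png

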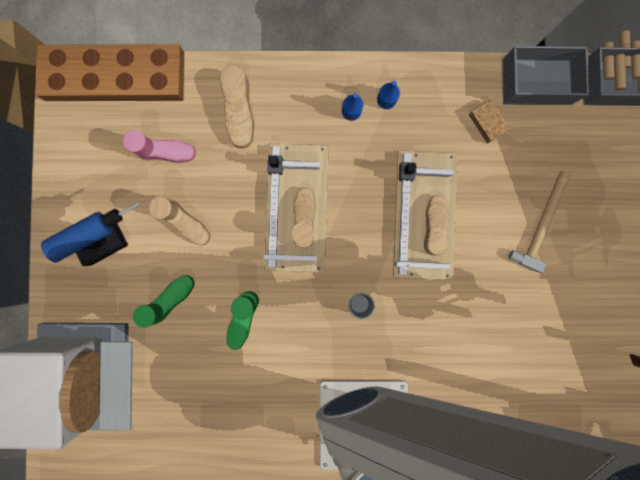

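View pics/scene0.png

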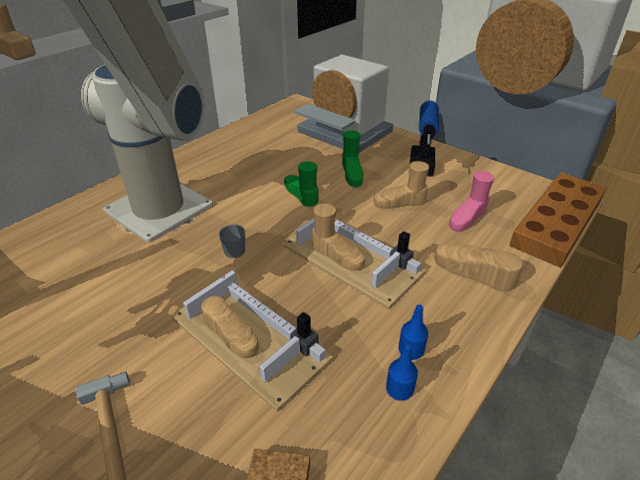

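The boot gauge is the left one in the top view: post near (275,163), fixed jaw near (290,259), ankle near (303,233). The shoe gauge is on the right, with its post near (407,171).

Run:
```python
from h import *
z=np.load('pics/top0.npz');p,d=z['p'],z['d'];W=cloud("top",d)
def reg(n,u0,u1,v0,v1,zl,zh,dark=None):
    w=W[v0:v1,u0:u1].reshape(-1,3);c=p[v0:v1,u0:u1].reshape(-1,3).astype(int)
    m=(w[:,2]>zl)&(w[:,2]<zh)&(d[v0:v1,u0:u1].ravel()>0)
    if dark:m&=c.max(1)<dark
    w=w[m]
    print(n,m.sum(),w.mean(0).round(4),w.min(0).round(4),w.max(0).round(4)); return w
print(reg("post",255,295,140,185,.085,.11).shape)
w=reg("beam",262,284,172,258,.030,.042)
print("beam dir",np.rad2deg(np.polyfit(w[:,0],w[:,1],1)))
w=reg("board",262,335,140,275,.007,.017)
r=cv2.minAreaRect((w[:,:2]*1000).astype(np.float32));print(r)
w=reg("fixed",262,322,250,268,.050,.062);print(np.polyfit(w[:,1],w[:,0],1))
w=reg("slj",284,325,155,175,.050,.064);print(np.polyfit(w[:,1],w[:,0],1))
reg("ankle",285,325,210,250,.105,.125)
w=reg("last",288,322,180,249,.02,.125)
print(cv2.minAreaRect((w[:,:2]*1000).astype(np.float32)))
w=reg("shoepost",390,420,150,185,.085,.11)
```

```text
post 82 [0.6446 0.2189 0.0968] [0.6355 0.2093 0.0853] [0.6567 0.2283 0.1029]
(82, 3)
beam 563 [0.5254 0.2223 0.0338] [0.4237 0.2017 0.03  ] [0.6258 0.2342 0.0401]
beam dir [-1.73260236 13.64789129]
board 4510 [0.5429 0.1592 0.0109] [0.3814 0.0825 0.007 ] [0.7022 0.2452 0.017 ]
((542.013671875, 164.45655822753906), (155.0943145751953, 320.3883361816406), 88.16168975830078)
fixed 264 [0.4163 0.1806 0.0543] [0.4094 0.1172 0.0501] [0.4237 0.2451 0.0604]
[0.03212719 0.41047752]
slj 185 [0.6433 0.1535 0.0563] [0.6364 0.1105 0.0504] [0.6503 0.1956 0.0623]
[0.0346031  0.63803463]
ankle 142 [0.4718 0.1492 0.1234] [0.4465 0.1243 0.1191] [0.4966 0.1743 0.125 ]
last 860 [0.5231 0.1461 0.0611] [0.4407 0.12   0.0214] [0.5887 0.1743 0.125 ]
((514.6347045898438, 146.8467559814453), (51.81650161743164, 148.13189697265625), 87.72683715820312)
shoepost 86 [ 0.6287 -0.1059  0.0972] [ 0.6193 -0.1173  0.0854] [ 0.64   -0.0961  0.103 ]
```

Request:
servo_tool([
  {"slide":[21,40,0],"twist":[0,0,0.0585]},
  {"slide":[21,40,0],"twist":[0,0,0.0585]},
  {"slide":[21,40,0],"twist":[0,0,0.0585]},
  {"slide":[21,40,0],"twist":[0,0,0.0585]},
  {"slide":[21,40,0],"twist":[0,0,0.0585]},
  {"slide":[21,40,0],"twist":[0,0,0.0585]},
  {"slide":[21,40,0],"twist":[0,0,0.0585]},
  {"slide":[21,40,0],"twist":[0,0,0.0585]},
  {"slide":[21,40,0],"twist":[0,0,0.0585]},
  {"slide":[21,40,0],"twist":[0,0,0.0585]},
], jaw=1, squeeze=10)

```text
time: 1.35
tcp_pos: [0.4351, -0.1818, 0.2226]
tcp_rot: [-2.79, -1.443, 0.0]
wrist_force: [0.2, -0.3, -0.6]
width: 0.0879
finger_force: 0.0
```

Request:
servo_tool([
  {"slide":[21,40,0],"twist":[0,0,0.0585]},
  {"slide":[21,40,0],"twist":[0,0,0.0585]},
  {"slide":[21,40,0],"twist":[0,0,0.0585]},
  {"slide":[21,40,0],"twist":[0,0,0.0585]},
  {"slide":[21,40,0],"twist":[0,0,0.0585]},
  {"slide":[21,40,0],"twist":[0,0,0.0585]},
  {"slide":[21,40,0],"twist":[0,0,0.0585]},
  {"slide":[21,40,0],"twist":[0,0,0.0585]},
  {"slide":[21,40,0],"twist":[0,0,0.0585]},
  {"slide":[21,40,0],"twist":[0,0,0.0585]},
  {"slide":[0,0,0],"twist":[0,0,0]},
])

```text
validation failed for argument at $.ta...
```

Request:
servo_tool([
  {"slide":[21,40,0],"twist":[0,0,0.0585]},
  {"slide":[21,40,0],"twist":[0,0,0.0585]},
  {"slide":[21,40,0],"twist":[0,0,0.0585]},
  {"slide":[21,40,0],"twist":[0,0,0.0585]},
  {"slide":[21,40,0],"twist":[0,0,0.0585]},
  {"slide":[21,40,0],"twist":[0,0,0.0585]},
  {"slide":[21,40,0],"twist":[0,0,0.0585]},
  {"slide":[21,40,0],"twist":[0,0,0.0585]},
  {"slide":[21,40,0],"twist":[0,0,0.0585]},
  {"slide":[21,41,0],"twist":[0,0,0.0585]},
])

```text
time: 2.6
tcp_pos: [0.645, 0.2191, 0.2222]
tcp_rot: [-2.255, -2.187, 0.001]
wrist_force: [1.1, 0.6, -0.1]
width: 0.088
finger_force: 0.0
```

Request:
servo_tool([
  {"slide":[0,0,-40],"twist":[0,0,0]},
  {"slide":[0,0,-40],"twist":[0,0,0]},
  {"slide":[0,0,0],"twist":[0,0,0]},
])

```text
time: 2.98
tcp_pos: [0.642, 0.2171, 0.1389]
tcp_rot: [-2.255, -2.182, 0.011]
wrist_force: [-0.0, 0.4, 0.1]
width: 0.0873
finger_force: 0.0
```

Run:
```python
from h import *
from scipy.spatial.transform import Rotation as R
s=state();print(s['time'],s['tcp_pos'],s['q']);print(R.from_rotvec(s['tcp_rot']).as_matrix().round(4))
shot("scene","scene1")
p,d=grab_frame("top");cv2.imwrite("pics/top1.png",cv2.resize(p[100:300,200:400,::-1],(600,600)))
```

```text
2.975 [0.64204585 0.21713899 0.13892866] [3.08559026e-01 5.96219428e-01 1.55242795e+00 1.39304905e-05
 1.00057934e+00 3.41319132e-01]
[[ 0.0328  0.9994 -0.0073]
 [ 0.9995 -0.0328 -0.0023]
 [-0.0025 -0.0072 -1.    ]]
```

View pics/scene1.png

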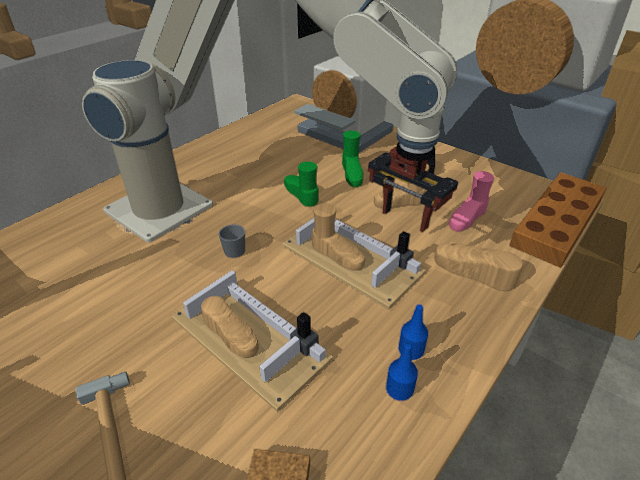

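The open fingers are above the boot post, their tips near (385,205) and (425,225) on either side of the post at (404,235). The lasts haven't moved. Next I descend and grip.

Request:
servo_tool([
  {"slide":[2,2,-25],"twist":[0,0,0]},
  {"slide":[0,0,-25],"twist":[0,0,0]},
  {"slide":[0,0,-26],"twist":[0,0,0]},
  {"slide":[0,0,0],"twist":[0,0,0]},
  {"slide":[0,0,0],"twist":[0,0,0]},
])

```text
time: 3.7
tcp_pos: [0.6482, 0.2202, 0.0689]
tcp_rot: [2.257, 2.183, 0.004]
wrist_force: [0.4, -0.6, 0.5]
width: 0.0879
finger_force: 0.0
```

Request:
servo_tool([
  {"slide":[0,0,0],"twist":[0,0,0]},
  {"slide":[0,0,0],"twist":[0,0,0]},
  {"slide":[0,0,0],"twist":[0,0,0]},
  {"slide":[0,0,0],"twist":[0,0,0]},
  {"slide":[0,0,0],"twist":[0,0,0]},
  {"slide":[0,0,0],"twist":[0,0,0]},
], jaw=-1, squeeze=15)

```text
time: 4.45
tcp_pos: [0.6467, 0.2198, 0.0666]
tcp_rot: [-2.258, -2.184, 0.0]
wrist_force: [-0.2, 0.4, -0.9]
width: 0.0312
finger_force: 0.0
```

Request:
servo_tool([
  {"slide":[0,0,0],"twist":[0,0,0]},
  {"slide":[0,0,0],"twist":[0,0,0]},
  {"slide":[0,0,0],"twist":[0,0,0]},
  {"slide":[0,0,0],"twist":[0,0,0]},
])

```text
time: 4.95
tcp_pos: [0.6462, 0.2198, 0.0665]
tcp_rot: [-2.257, -2.184, 0.001]
wrist_force: [-4.5, 0.6, 1.9]
width: 0.0197
finger_force: 15.0
```

Request:
servo_tool([
  {"slide":[-4,0.1,0],"twist":[0,0,0]},
  {"slide":[-4,0.1,0],"twist":[0,0,0]},
  {"slide":[-4,0.2,0],"twist":[0,0,0]},
  {"slide":[-4,0.1,0],"twist":[0,0,0]},
  {"slide":[-4,0.1,0],"twist":[0,0,0]},
  {"slide":[-4,0.1,0],"twist":[0,0,0]},
  {"slide":[-4,0.2,0],"twist":[0,0,0]},
  {"slide":[-4,0.1,0],"twist":[0,0,0]},
  {"slide":[-4,0.1,0],"twist":[0,0,0]},
  {"slide":[-4,0.2,0],"twist":[0,0,0]},
])

```text
time: 6.2
tcp_pos: [0.6064, 0.221, 0.0666]
tcp_rot: [2.258, 2.184, -0.0]
wrist_force: [4.4, -1.5, -6.3]
width: 0.0202
finger_force: 15.0
```

Request:
servo_tool([
  {"slide":[-2,0.1,0],"twist":[0,0,0]},
  {"slide":[-2,0.1,0],"twist":[0,0,0]},
  {"slide":[-2,0,0],"twist":[0,0,0]},
  {"slide":[-2,0.1,0],"twist":[0,0,0]},
  {"slide":[-2,0,0],"twist":[0,0,0]},
  {"slide":[-2,0.1,0],"twist":[0,0,0]},
  {"slide":[-2,0,0],"twist":[0,0,0]},
  {"slide":[-2,0.1,0],"twist":[0,0,0]},
])

```text
time: 7.2
tcp_pos: [0.5911, 0.2215, 0.0666]
tcp_rot: [2.257, 2.184, 0.001]
wrist_force: [5.6, -2.8, -7.8]
width: 0.0203
finger_force: 15.0
```

```bash
cat >> h.py <<'E'
def view(tag):
    F=[];X=[]
    for n in("scene","top"):
        p,d=shot(n,n+tag)
        s=state();F.append(s['wrist_force']);X.append(s['tcp_pos'])
        if n=="scene": cv2.imwrite(f"pics/crop{tag}.png",cv2.resize(p[180:320,270:450,::-1],(780,600),interpolation=cv2.INTER_CUBIC))
    print(s['time'],np.mean(X,0).round(4),np.round(F,2).tolist(),s['width'],s['finger_force'])
E
python3 - <<'E'
from h import *
view("2")
E
```

```text
7.3 [0.5908 0.2215 0.0666] [[5.0, -2.48, -9.07], [4.43, -2.91, -8.05]] 0.019832927080674405 14.999823421239853
```

View pics/crop2.png

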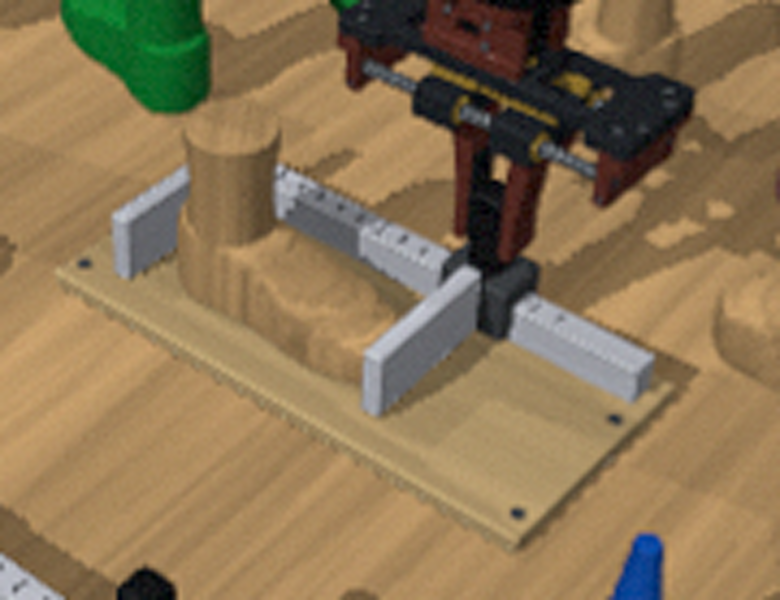

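The jaw is now at or nearly touching the toe at crop (385,340). The ankle is upright and still a little short of the fixed jaw. I'll continue in small steps and watch the force.

Request:
servo_tool([
  {"slide":[-1,0,0],"twist":[0,0,0]},
  {"slide":[-1,0.1,0],"twist":[0,0,0]},
  {"slide":[-1,0,0],"twist":[0,0,0]},
  {"slide":[-1,0,0],"twist":[0,0,0]},
  {"slide":[0,0,0],"twist":[0,0,0]},
])

```text
time: 7.92
tcp_pos: [0.587, 0.2216, 0.0666]
tcp_rot: [2.257, 2.184, 0.0]
wrist_force: [5.1, -3.6, -7.8]
width: 0.0199
finger_force: 15.0
```

Request:
servo_tool([
  {"slide":[-1,0,0],"twist":[0,0,0]},
  {"slide":[-1,0.1,0],"twist":[0,0,0]},
  {"slide":[-1,0,0],"twist":[0,0,0]},
  {"slide":[0,0,0],"twist":[0,0,0]},
])

```text
time: 8.43
tcp_pos: [0.5839, 0.2217, 0.0666]
tcp_rot: [2.257, 2.184, 0.0]
wrist_force: [5.1, -3.7, -8.3]
width: 0.0201
finger_force: 15.0
```

```bash
cat >> h.py <<'E'
def meas(tag):
    z=np.load(f'pics/top{tag}.npz');p,d=z['p'],z['d'];W=cloud("top",d);o=np.array([.5420,.1645]);a=-.0318
    c,s=np.cos(a),np.sin(a);G=(W[...,:2]-o)@np.array([[c,-s],[s,c]])*1000;Z=W[...,2]*1000
    def sel(x0,x1,y0,y1,z0,z1):
        m=(G[...,0]>x0)&(G[...,0]<x1)&(G[...,1]>y0)&(G[...,1]<y1)&(Z>z0)&(Z<z1);return G[m]
    for n,b in dict(fixed=(-140,-112,-60,-45,48,64),fixed2=(-140,-112,20,80,48,64),jaw=(20,125,-60,25,50,66),ankle=(-125,-50,-55,20,112,135)).items():
        g=sel(*b)
        if len(g)>10:
            print(n,len(g),g.mean(0).round(1),g.min(0).round(1),g.max(0).round(1),"lean deg",np.rad2deg(np.polyfit(g[:,1],g[:,0],1)[0]).round(2))
        else: print(n,len(g))
E
python3 - <<'E'
from h import *
view("3")
for t in("0","2","3"):print(t);meas(t)
E
```

```text
8.525 [0.584  0.2217 0.0666] [[5.45, -2.66, -8.12], [5.32, -3.02, -7.84]] 0.019847339765765533 15.000102818012238
0
fixed 15 [-126.2  -48.9] [-131.   -51.4] [-121.3  -46.3] lean deg 4.34
fixed2 118 [-126.4   48.7] [-132.3   20.4] [-120.3   77.1] lean deg 1.21
jaw 165 [101.7 -12.4] [ 95.1 -50.9] [108.3  24.7] lean deg 0.35
ankle 382 [-71.4 -17.7] [-95.  -42.6] [-50.    7.7] lean deg 1.19
2
fixed 0
fixed2 0
jaw 66 [ 50.3 -35.2] [ 44.9 -50.2] [ 55.6 -18.3] lean deg 0.43
ankle 0
3
fixed 0
fixed2 0
jaw 73 [ 43.8 -34.2] [ 37.6 -50.5] [ 50.2 -16.1] lean deg 4.37
ankle 0
```

View pics/crop3.png

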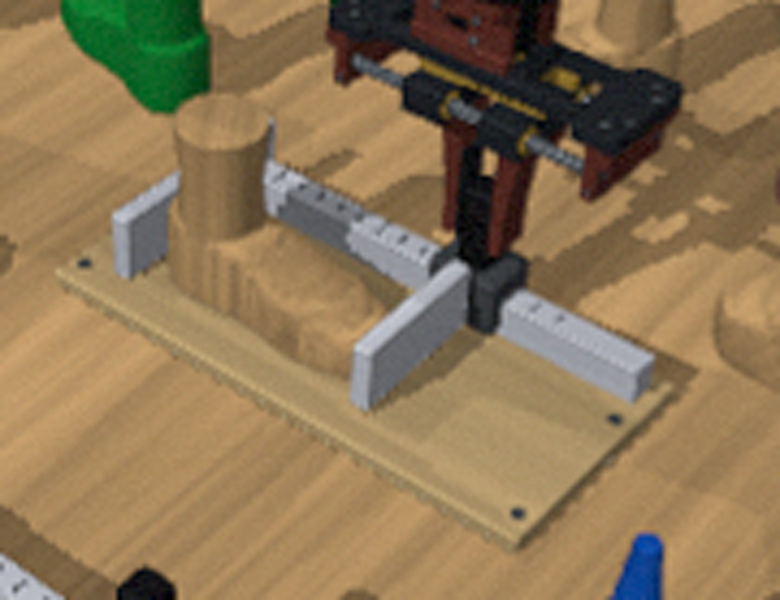

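The last is sliding along with the jaw, upright, and the gap at the fixed jaw is now small. By the numbers about 4 mm is left, so I'll take 1 mm steps.

Request:
servo_tool([
  {"slide":[-1,0,0],"twist":[0,0,0]},
  {"slide":[-1,0.1,0],"twist":[0,0,0]},
  {"slide":[0,0,0],"twist":[0,0,0]},
  {"slide":[0,0,0],"twist":[0,0,0]},
])

```text
time: 9.02
tcp_pos: [0.5819, 0.2217, 0.0666]
tcp_rot: [2.257, 2.184, 0.0]
wrist_force: [5.6, -3.6, -8.4]
width: 0.0197
finger_force: 15.0
```

Request:
servo_tool([
  {"slide":[-1,0,0],"twist":[0,0,0]},
  {"slide":[0,0,0],"twist":[0,0,0]},
  {"slide":[0,0,0],"twist":[0,0,0]},
])

```text
time: 9.4
tcp_pos: [0.5809, 0.2218, 0.0666]
tcp_rot: [2.257, 2.184, 0.0]
wrist_force: [5.7, -3.4, -7.5]
width: 0.0201
finger_force: 15.0
```

Run:
```python
from h import *
view("4")
# scene-camera depth: fixed jaw / last / sliding jaw in gauge frame
o=np.array([.5420,.1645]);a=-.0318;c,s=np.cos(a),np.sin(a)
for t in("0","1","2","3","4"):
    d=np.load(f'pics/scene{t}.npz')['d'];W=cloud("scene",d);G=(W[...,:2]-o)@np.array([[c,-s],[s,c]])*1000;Z=W[...,2]*1000
    def sel(x0,x1,y0,y1,z0,z1):
        m=(d>0)&(G[...,0]>x0)&(G[...,0]<x1)&(G[...,1]>y0)&(G[...,1]<y1)&(Z>z0)&(Z<z1);return G[m]
    A=sel(-130,-40,-60,20,80,118)
    f=lambda q:np.r_[2*q[0],2*q[1],0]
    M=np.c_[A,np.ones(len(A))];k=np.linalg.lstsq(M,-(A**2).sum(1),rcond=None)[0]
    Jt=sel(15,130,-48,25,20,52); hi=Jt[:,0]>np.median(Jt[:,0])-4; Jt=Jt[hi]
    pf=np.polyfit(Jt[:,1],Jt[:,0],1)
    print(t,"ankle c",(-k[:2]/2).round(1),"r",np.sqrt((k[:2]**2).sum()/4-k[2]).round(1),"jaw outer face x at y=55",np.polyval(pf,55).round(1),"lean",np.rad2deg(pf[0]).round(2),len(Jt))
```

```text
9.5 [0.5809 0.2217 0.0666] [[6.68, -1.98, -8.64], [5.7, -3.71, -8.1]] 0.01957345754759081 15.000235587358475
0 ankle c [-68.6 -17.9] r 22.7 jaw outer face x at y=55 118.2 lean 25.44 260
1 ankle c [-68.4 -18. ] r 22.6 jaw outer face x at y=55 117.2 lean 24.69 265
2 ankle c [-71.5 -18.5] r 22.1 jaw outer face x at y=55 55.2 lean -1.25 171
3 ankle c [-78.7 -18.7] r 22.0 jaw outer face x at y=55 47.9 lean -1.32 183
4 ankle c [-81.7 -18.6] r 22.1 jaw outer face x at y=55 44.5 lean -1.8 177
```

Request:
servo_tool([
  {"slide":[-1,0,0],"twist":[0,0,0]},
  {"slide":[0,0,0],"twist":[0,0,0]},
  {"slide":[0,0,0],"twist":[0,0,0]},
])

```text
time: 9.88
tcp_pos: [0.58, 0.2218, 0.0666]
tcp_rot: [2.257, 2.184, 0.0]
wrist_force: [5.4, -2.8, -7.9]
width: 0.0202
finger_force: 15.0
```

```bash
cat >> h.py <<'E'
def ank(ts):
  o=np.array([.5420,.1645]);a=-.0318;c,s=np.cos(a),np.sin(a)
  for t in ts:
    d=np.load(f'pics/scene{t}.npz')['d'];W=cloud("scene",d);G=(W[...,:2]-o)@np.array([[c,-s],[s,c]])*1000;Z=W[...,2]*1000
    def sel(x0,x1,y0,y1,z0,z1):
        m=(d>0)&(G[...,0]>x0)&(G[...,0]<x1)&(G[...,1]>y0)&(G[...,1]<y1)&(Z>z0)&(Z<z1);return G[m]
    A=sel(-130,-40,-60,20,80,118)
    M=np.c_[A,np.ones(len(A))];k=np.linalg.lstsq(M,-(A**2).sum(1),rcond=None)[0]
    Jt=sel(15,130,-48,25,20,52); Jt=Jt[Jt[:,0]>np.median(Jt[:,0])-4]
    pf=np.polyfit(Jt[:,1],Jt[:,0],1)
    print(t,"ankle c",(-k[:2]/2).round(2),"jaw outer at y55",np.polyval(pf,55).round(2),"at -20",np.polyval(pf,-20).round(2),"lean",np.rad2deg(pf[0]).round(2))
E
python3 - <<'E'
from h import *
view("5a");view("5b");ank(["3","4","5a","5b"])
E
```

```text
9.975 [0.58   0.2218 0.0666] [[5.37, -2.39, -8.51], [5.01, -2.75, -8.54]] 0.019964073099536718 15.000284761190414
10.075 [0.58   0.2218 0.0666] [[5.43, -2.66, -8.26], [6.0, -4.12, -8.74]] 0.019796080258022195 15.000186413526535
3 ankle c [-78.65 -18.75] jaw outer at y55 47.92 at -20 49.66 lean -1.32
4 ankle c [-81.67 -18.63] jaw outer at y55 44.49 at -20 46.84 lean -1.8
5a ankle c [-82.94 -18.13] jaw outer at y55 43.83 at -20 45.8 lean -1.51
5b ankle c [-82.88 -18.42] jaw outer at y55 43.62 at -20 45.68 lean -1.58
```

Still travelling with the jaw, with no heel contact yet. Another 1 mm step.

Request:
servo_tool([
  {"slide":[-1,0,0],"twist":[0,0,0]},
  {"slide":[0,0,0],"twist":[0,0,0]},
  {"slide":[0,0,0],"twist":[0,0,0]},
])

```text
time: 10.45
tcp_pos: [0.579, 0.2218, 0.0666]
tcp_rot: [2.257, 2.184, 0.001]
wrist_force: [5.1, -3.1, -9.3]
width: 0.02
finger_force: 15.0
```

Run:
```python
from h import *
view("6a");view("6b");ank(["6a","6b"])
```

```text
10.55 [0.579  0.2218 0.0666] [[5.25, -3.44, -8.4], [5.37, -2.05, -8.8]] 0.020085702560668217 15.000072866678238
10.65 [0.579  0.2218 0.0666] [[6.45, -2.93, -8.19], [5.25, -2.23, -8.52]] 0.02019429382591946 15.000032186508179
6a ankle c [-84.09 -18.16] jaw outer at y55 42.61 at -20 44.82 lean -1.69
6b ankle c [-83.69 -18.33] jaw outer at y55 42.93 at -20 44.74 lean -1.38
```

Request:
servo_tool([
  {"slide":[-1,0.1,0],"twist":[0,0,0]},
  {"slide":[0,0,0],"twist":[0,0,0]},
  {"slide":[0,0,0],"twist":[0,0,0]},
])

```text
time: 11.02
tcp_pos: [0.5779, 0.2219, 0.0666]
tcp_rot: [2.257, 2.184, 0.0]
wrist_force: [4.4, -4.1, -7.6]
width: 0.0201
finger_force: 15.0
```

Run:
```python
from h import *
view("7a");view("7b");ank(["7a","7b"])
```

```text
11.125 [0.5779 0.2219 0.0666] [[5.68, -2.9, -8.3], [6.11, -4.19, -7.99]] 0.02006560507323078 15.00010684132576
11.225 [0.578  0.2219 0.0666] [[5.43, -2.9, -7.77], [5.05, -3.88, -8.64]] 0.019483956828679 15.000223070383072
7a ankle c [-85.09 -18.25] jaw outer at y55 41.45 at -20 43.62 lean -1.66
7b ankle c [-84.97 -18.31] jaw outer at y55 41.39 at -20 43.7 lean -1.77
```

Request:
servo_tool([
  {"slide":[-1,0,0],"twist":[0,0,0]},
  {"slide":[0,0,0],"twist":[0,0,0]},
  {"slide":[0,0,0],"twist":[0,0,0]},
])

```text
time: 11.6
tcp_pos: [0.5769, 0.2219, 0.0666]
tcp_rot: [2.257, 2.184, 0.0]
wrist_force: [5.4, -2.5, -8.7]
width: 0.0201
finger_force: 15.0
```

Run:
```python
from h import *
view("8a");view("8b");ank(["8a","8b"])
```

```text
11.7 [0.577  0.2219 0.0666] [[4.87, -2.53, -8.04], [7.35, -2.72, -8.55]] 0.019636103649813337 15.00016987323761
11.8 [0.5769 0.2219 0.0666] [[6.15, -3.66, -8.67], [4.95, -2.68, -8.2]] 0.02012489385640867 15.00017523765564
8a ankle c [-85.7  -18.42] jaw outer at y55 40.73 at -20 42.74 lean -1.53
8b ankle c [-85.98 -18.14] jaw outer at y55 40.69 at -20 42.65 lean -1.49
```

View pics/crop8b.png

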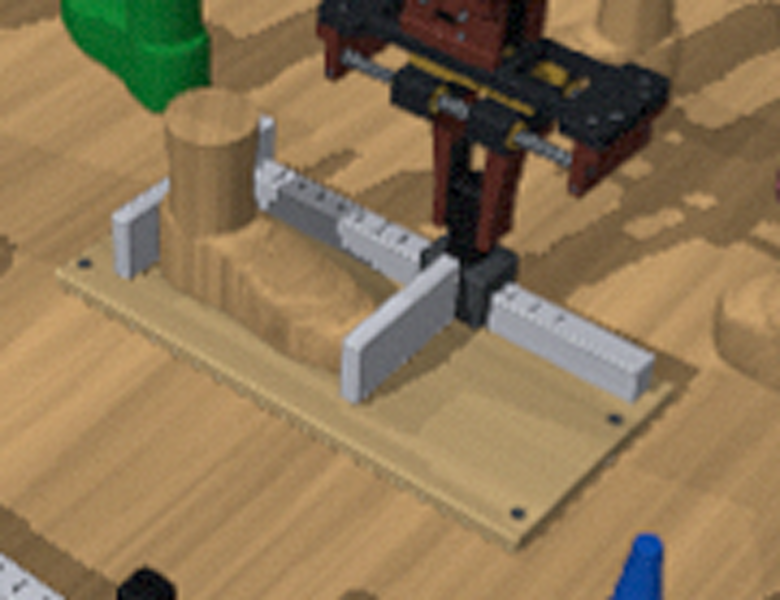

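The last is still upright and moving with the jaw. Next I measure both jaw faces in the same camera: when shut, the fixed inner face to the sliding outer face is 162 mm.

Run:
```python
from h import *
o=np.array([.5420,.1645]);a=-.0318;c,s=np.cos(a),np.sin(a)
def med(ts,cam="scene"):
    d=np.median([np.load(f'pics/{cam}{t}.npz')['d'] for t in ts],0);W=cloud(cam,d)
    G=(W[...,:2]-o)@np.array([[c,-s],[s,c]])*1000;return np.dstack([G,W[...,2]*1000]).reshape(-1,3)
def sel(G,x0,x1,y0,y1,z0,z1):
    m=(G[:,0]>x0)&(G[:,0]<x1)&(G[:,1]>y0)&(G[:,1]<y1)&(G[:,2]>z0)&(G[:,2]<z1);return G[m]
for ts in (["0"],["8a","8b"]):
    G=med(ts)
    f=sel(G,-128,-113,-53,-46,18,50);print("fixed",len(f),np.median(f,0).round(1))
    for y0 in(-52,-35,-10,0,10,20):
        j=sel(G,25,60,y0,y0+12,20,50);print(y0,len(j),np.percentile(j[:,0],[10,50,90]).round(1) if len(j) else '')
    h=sel(G,-130,-85,-50,-10,22,45)
    for y in range(-50,-15,5):
        q=h[(h[:,1]>=y)&(h[:,1]<y+5)]
        if len(q):print("heel y",y,q[:,0].min().round(1),np.sort(q[:,0])[:6].round(1))
    e=sel(G,-200,200,-90,-60,8,16);print("board ext",e.min(0).round(1),e.max(0).round(1))
    b=sel(G,-140,160,38,75,30,40);
    P=sel(G,0,130,40,70,70,99)
```

```text
fixed 37 [-121.9  -50.7   34. ]
-52 4 [26.5 27.  28.5]
-35 70 [28.5 38.9 45.3]
-10 23 [26.  32.9 42.1]
0 1 [25.9 25.9 25.9]
10 0 
20 0 
heel y -50 -128.3 [-128.3 -126.3 -126.2 -124.9 -124.1 -121.9]
heel y -45 -121.5 [-121.5 -120.4 -120.3 -120.1 -119.9 -119.9]
heel y -40 -121.0 [-121.  -120.9 -120.9 -120.6 -120.5 -119.9]
heel y -35 -122.9 [-122.9 -121.8 -121.6 -120.6 -120.2 -120.1]
heel y -30 -121.5 [-121.5 -121.3 -121.2 -121.1 -120.8 -120.3]
heel y -25 -122.5 [-122.5 -122.1 -121.5 -120.7 -120.4 -119.9]
heel y -20 -122.1 [-122.1 -121.1 -120.5 -120.4 -120.2 -120.2]
board ext [-158.7  -75.     8. ] [159.2 -60.1  14.7]
fixed 38 [-121.5  -50.9   33.7]
-52 61 [34.8 42.3 43.6]
-35 25 [42.4 42.8 43.7]
-10 23 [41.5 42.1 42.7]
0 26 [41.1 41.6 42.4]
10 30 [41.  41.8 42.3]
20 25 [41.  41.9 42.4]
heel y -50 -125.0 [-125.  -121.5 -121.  -120.1 -120.1 -120. ]
heel y -45 -122.2 [-122.2 -121.5 -120.9 -120.9 -120.6 -120.2]
heel y -40 -121.0 [-121.  -120.9 -120.5 -120.2 -120.  -119.8]
heel y -35 -121.5 [-121.5 -120.7 -120.6 -120.1 -120.1 -120.1]
heel y -30 -121.1 [-121.1 -120.7 -120.6 -120.5 -120.5 -120.3]
heel y -25 -121.8 [-121.8]
board ext [-159.   -73.4    8. ] [160.1 -60.   13. ]
```

The faces are about 162 mm apart, with roughly 1° of drag lean, so heel contact should come within 1–2 mm.

Request:
servo_tool([
  {"slide":[-1,0,0],"twist":[0,0,0]},
  {"slide":[0,0,0],"twist":[0,0,0]},
  {"slide":[0,0,0],"twist":[0,0,0]},
])

```text
time: 12.18
tcp_pos: [0.576, 0.2219, 0.0666]
tcp_rot: [2.258, 2.184, 0.001]
wrist_force: [6.6, -3.0, -8.2]
width: 0.0196
finger_force: 15.0
```

```bash
cat >> h.py <<'E'
def rep(tag,n=3):
    D=[];F=[]
    for i in range(n):
        p,d=grab_frame("scene");D.append(d);F.append(state()['wrist_force'])
    np.savez(f'pics/scene{tag}.npz',p=p,d=np.median(D,0));s=state()
    cv2.imwrite(f"pics/crop{tag}.png",cv2.resize(p[180:320,270:450,::-1],(780,600),interpolation=cv2.INTER_CUBIC))
    print(s['time'],s['tcp_pos'].round(4),np.mean(F,0).round(2));ank([tag])
E
python3 - <<'E'
from h import *
rep("9")
E
```

```text
12.325 [0.576  0.2219 0.0666] [ 5.97 -3.2  -8.34]
9 ankle c [-87.41 -17.68] jaw outer at y55 39.6 at -20 41.89 lean -1.76
```

Request:
servo_tool([
  {"slide":[-0.7,0,0],"twist":[0,0,0]},
  {"slide":[0,0,0],"twist":[0,0,0]},
  {"slide":[0,0,0],"twist":[0,0,0]},
])

```text
time: 12.7
tcp_pos: [0.5754, 0.2219, 0.0666]
tcp_rot: [2.257, 2.184, 0.001]
wrist_force: [6.3, -2.5, -9.0]
width: 0.0196
finger_force: 15.0
```

Run:
```python
from h import *
rep("10")
```

```text
12.85 [0.5755 0.2219 0.0666] [ 6.41 -2.89 -8.8 ]
10 ankle c [-87.38 -17.67] jaw outer at y55 39.2 at -20 41.85 lean -2.02
```

Request:
servo_tool([
  {"slide":[-0.5,0,0],"twist":[0,0,0]},
  {"slide":[0,0,0],"twist":[0,0,0]},
  {"slide":[0,0,0],"twist":[0,0,0]},
])

```text
time: 13.22
tcp_pos: [0.575, 0.2219, 0.0666]
tcp_rot: [2.257, 2.184, 0.001]
wrist_force: [7.1, -2.3, -10.1]
width: 0.0202
finger_force: 15.0
```

Run:
```python
from h import *
rep("11")
```

```text
13.375 [0.5751 0.222  0.0666] [ 6.92 -3.28 -9.49]
11 ankle c [-87.22 -17.8 ] jaw outer at y55 39.01 at -20 41.86 lean -2.18
```

Request:
servo_tool([
  {"slide":[1,0,0],"twist":[0,0,0]},
  {"slide":[1,0,0],"twist":[0,0,0]},
  {"slide":[0,0,0],"twist":[0,0,0]},
  {"slide":[0,0,0],"twist":[0,0,0]},
])

```text
time: 13.88
tcp_pos: [0.5758, 0.2219, 0.0666]
tcp_rot: [-2.257, -2.184, 0.002]
wrist_force: [-1.6, -3.4, -2.8]
width: 0.0198
finger_force: 15.0
```

Run:
```python
from h import *
rep("12")
```

```text
14.025 [0.576  0.2219 0.0666] [-1.91 -3.31 -3.61]
12 ankle c [-87.22 -17.64] jaw outer at y55 39.58 at -20 41.92 lean -1.78
```

Heel contact is confirmed: the ankle stays at -87.3 while the lean and the force rise. Now I relieve the jaw to just short of square, at TCP x of about 0.577.

Request:
servo_tool([
  {"slide":[1,0,0],"twist":[0,0,0]},
  {"slide":[0,0,0],"twist":[0,0,0]},
  {"slide":[0,0,0],"twist":[0,0,0]},
])

```text
time: 14.4
tcp_pos: [0.5772, 0.2219, 0.0666]
tcp_rot: [-2.258, -2.184, 0.001]
wrist_force: [-4.6, -3.3, -3.1]
width: 0.0202
finger_force: 15.0
```

Run:
```python
from h import *
rep("13")
```

```text
14.55 [0.5773 0.2219 0.0666] [-3.35 -3.73 -2.96]
13 ankle c [-87.41 -17.47] jaw outer at y55 40.86 at -20 41.92 lean -0.81
```

Run:
```python
from h import *
o=np.array([.5420,.1645]);a=-.0318;c,s=np.cos(a),np.sin(a)
for t,x0 in(("0",102.3),("1",102.3),("2",47),("11",31.2),("13",33.4)):
    d=np.load(f'pics/scene{t}.npz')['d'];W=cloud("scene",d);G=(W[...,:2]-o)@np.array([[c,-s],[s,c]])*1000;Z=W[...,2]*1000
    m=(d>0)&(abs(G[...,0]-x0-7)<5)&(G[...,1]>-48)&(G[...,1]<25)&(Z>20)&(Z<50);g=G[m]
    pf=np.polyfit(g[:,1],g[:,0],1);r=g[:,0]-np.polyval(pf,g[:,1]);g=g[abs(r)<1.5];pf=np.polyfit(g[:,1],g[:,0],1)
    print(t,len(g),np.polyval(pf,[55,-20]).round(2),np.rad2deg(pf[0]).round(2))
```

```text
0 162 [107.8 108.1] -0.22
1 158 [108.11 108.19] -0.06
2 152 [55.23 56.82] -1.22
11 156 [39.12 41.76] -2.02
13 173 [40.85 41.94] -0.83
```

Square reads about -0.14° in this camera, so roughly 0.7° of lean remains. I'll relieve it by about 0.6 mm.

Request:
servo_tool([
  {"slide":[0.6,0,0],"twist":[0,0,0]},
  {"slide":[0,0,0],"twist":[0,0,0]},
  {"slide":[0,0,0],"twist":[0,0,0]},
])

```text
time: 14.92
tcp_pos: [0.5779, 0.2219, 0.0666]
tcp_rot: [-2.258, -2.184, 0.001]
wrist_force: [-2.9, -2.9, -1.7]
width: 0.0201
finger_force: 15.0
```

Run:
```python
from h import *
rep("14",4)
```

```text
15.125 [0.5779 0.2219 0.0666] [-2.98 -3.47 -2.27]
14 ankle c [-87.18 -17.68] jaw outer at y55 41.34 at -20 41.81 lean -0.35
```

Request:
servo_tool([
  {"slide":[-0.4,0,0],"twist":[0,0,0]},
  {"slide":[0,0,0],"twist":[0,0,0]},
])

```text
time: 15.38
tcp_pos: [0.5779, 0.2219, 0.0666]
tcp_rot: [2.258, 2.184, 0.0]
wrist_force: [-1.3, -4.3, -4.0]
width: 0.02
finger_force: 15.0
```

Request:
servo_tool([
  {"slide":[0,0,0],"twist":[0,0,0]},
  {"slide":[0,0,0],"twist":[0,0,0]},
  {"slide":[0,0,0],"twist":[0,0,0]},
  {"slide":[0,0,0],"twist":[0,0,0]},
  {"slide":[0,0,0],"twist":[0,0,0]},
  {"slide":[0,0,0],"twist":[0,0,0]},
], jaw=0.6)

```text
time: 16.12
tcp_pos: [0.5778, 0.222, 0.0667]
tcp_rot: [-2.258, -2.184, -0.0]
wrist_force: [-0.4, 0.5, 0.3]
width: 0.07
finger_force: 0.0
```

Run:
```python
from h import *
print(state()['width'],state()['finger_force']);rep("15",4)
```

```text
0.06996554752114366 0.0
16.325 [0.5778 0.222  0.0667] [-0.01 -0.21 -0.28]
15 ankle c [-87.23 -17.71] jaw outer at y55 41.26 at -20 41.86 lean -0.46
```

The jaw stayed where I left it. Now I raise the tool clear and take a final look.

Request:
servo_tool([
  {"slide":[0,0,20],"twist":[0,0,0]},
  {"slide":[0,0,30],"twist":[0,0,0]},
  {"slide":[0,0,40],"twist":[0,0,0]},
  {"slide":[0,0,40],"twist":[0,0,0]},
  {"slide":[40,40,20],"twist":[0,0,0]},
  {"slide":[40,40,0],"twist":[0,0,0]},
  {"slide":[0,0,0],"twist":[0,0,0]},
  {"slide":[0,0,0],"twist":[0,0,0]},
])

```text
time: 17.32
tcp_pos: [0.6571, 0.3018, 0.217]
tcp_rot: [-2.257, -2.185, 0.001]
wrist_force: [-0.5, -0.3, -0.4]
width: 0.0703
finger_force: 0.0
```

Run:
```python
from h import *
rep("16",4)
```

```text
17.525 [0.6572 0.3012 0.2171] [ 0.11 -0.37 -0.26]
16 ankle c [-87.23 -17.7 ] jaw outer at y55 41.32 at -20 41.91 lean -0.45
```

View pics/crop16.png

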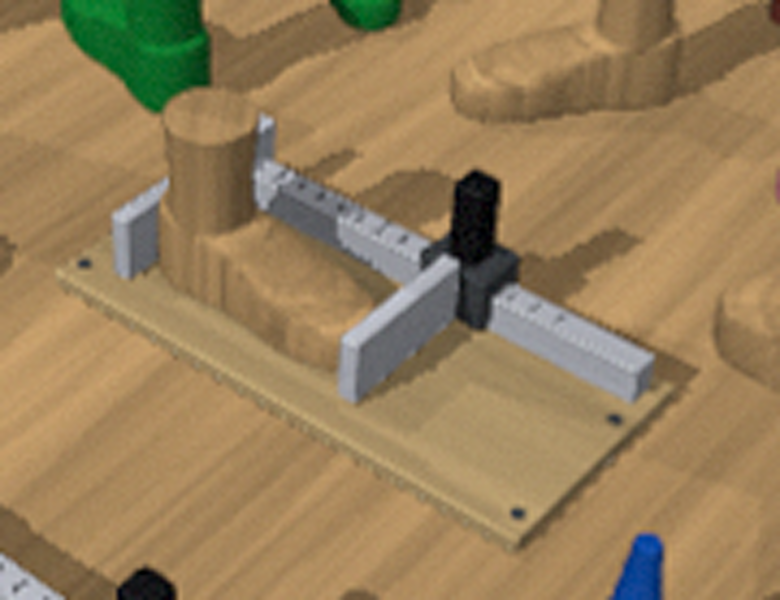

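The boot last stands upright between both jaws, with the sliding jaw square at crop (400,330) and the robot clear of everything. I'm handing in.

```bash
python3 -c "
from plant import sign_off
print(sign_off())"
```

```text
the job is handed in; nothing more can be done
None
```

The boot last is closed in snugly, heel and toe against the jaws and still standing; the sliding jaw is square to about 0.3°, the post is released, the other gauge was not touched, and the job was handed in at about 17.5 s.

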